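Tip the peeler out of the tall tilting tube and lay it on the board

ROBOT

A 6-joint arm with a two-finger parallel gripper is mounted at the origin on a cart in front of the work surface, level with it; the furniture and walls round the work are solid. World frame = base frame: x ahead of the robot, y to its left, z up, the work surface at z = 0. Lengths are in m, angles in rad, forces in N, time in s.
With the tool pointing down it reaches from about 0.4 to 0.825 m from the base axis. Payload 7 kg.
Tool frame: the origin (TCP) lies on the centre line of the jaws, within the pads' length; the fingertips stand 22 mm ahead of it and the grasp point (between the pads) lies 3 mm ahead of it (arm.tcp_to_tips is the distance from the TCP to the fingertips, in m); z points along the fingers, y is the line along which they close (so a half turn about z gives the same grasp; the last joint's range is limited). The gripper opens to 88 mm and grips with 3 to 60 N. Pads are 19 mm wide; open, the fingers measure 130 mm over their backs; the gripper's body (78 mm by 193 mm) begins 47 mm behind the grasp point.
Start: joints at [-0.894, 0.359, 0.012, 0, -1.224, -0.288], TCP at [0.256, -0.625, 0.249] pointing down, gripper open.
Joint ranges: [-3.07, 3.07], [-1.43, 2.12], [-1.02, 1.25], [-3.03, 1.67], [-3.05, -0], [-3.03, 3.03]. Speed limits (rad/s): [2.39, 2.39, 3.01, 3.14, 3.14, 3.14].

INTERFACE

Orientations are given as [roll, pitch, yaw] about the fixed x, y, z axes, in that order (R = Rz(yaw) Ry(pitch) Rx(roll)).
In Python, from station import arm gives the robot as it stands.
- The arm moves only by the tool jog_arm, never from a script. Its argument "targets" is a list of rows, each an object of numbers: "dx", "dy", "dz": the shift along the tool's x, y, z in mm; "rx", "ry", "rz": the turn, a rotation vector about the tool's x, y, z in rad; "gripper": the closure, from 0 (fully open) to 1 (shut). In form: [{"dx": .., "dy": .., "dz": .., "rx": .., "ry": .., "rz": .., "gripper": ..}, ...]. A call has exactly 8 rows; each row is the pose to reach, as a shift and turn from the pose commanded when the call began, along the tool's axes at that moment; what a row does not reach only later rows make up. A row lasts 1/12 s, in which the tool goes at most 41.7 mm and 7.16 degrees, less where a joint would pass 70% of its speed; a pose out of reach is approached as far as the arm can. A call with a gripper value outside its range is refused whole. The fingers move at their own pace and stop on an object; "force" is the grip in N (left out, the last holds). Time passes only in rows, so rows that repeat a pose let the fingers close, or fill a call up. It gives the time, the measured TCP pose, the force, the opening and the grip force at its end, in the units of the state.
- arm.get_state(): the state, without advancing time (a new reading comes with each control period).
- arm.grab_frame(name): name is "scene" or "top" or "wrist"; returns a dict with "frame" (480x640x3 uint8, red, green, blue), "z_map" (480x640 float32, m along the optical axis (not along the pixel's ray), 0 where there is no reading), "fx", "fy", "cx", "cy" (pixels), "view" (4x4, takes a point from world to camera coordinates). Camera axes: x right, y down, z forward; pixel columns grow to the right and rows downward; lengths in m; the calibration is good to about 2 mm. A picture is of the moment at which its call begins.
- arm.job_done(): hands the job in; it is judged then, once.
The state is a dict: "t": time; "q": joint angles; "qd": joint speeds; "joint_efforts": joint torques, N m; "eef_pos": TCP position; "ee_rot": TCP orientation; "force": force on the tool from outside, world axes, zero at the start; "moment": the same for the moment, N m; "width": finger opening in m; "gripper_force": force on a finger pad.
Only numpy, scipy, OpenCV 4.12 (cv2) and the standard library are available. Lean on these libraries where they do the work, as an engineer would, in place of code of your own. Each camera call takes 0.05 s, during which the arm holds its last target. There are 200 camera calls.

TASK

The vegetable peeler has dropped so deep into the tall white tilting tube that it cannot be gripped. Push the tube over so that the peeler slides out into the tray in front of it, let the tube come back upright, then lay the peeler down flat on the chopping board, wholly on the board, let go of it, and leave the lemon, the garlic and the timer where they are.

Things in the scene. Friction and masses are not known exactly. Their poses are not given: they have to be found in the camera images.
- stand: Wooden stand fixed to the worktop. Origin: on the worktop straight below the tube's pivot; z up. Base along own y from 75 to -285, 150 wide. Two upright cheeks carry the tube between them: outer faces at x = +-36.5, 44 deep in y, up to 247 above the worktop. The tube tips towards own -y (the robot's right; the stand is turned up to 9 degrees).
- tray (a point): Centre of the smooth metal floor of the stand's catch tray, at the stand's y = -155, 7 above the worktop; axes as the stand's. The tray is 132 wide (x) and about 240 long (y), with a rim 15 above the worktop; its end under the tube (from the stand's y = -60 to -22) is a steep metal apron rising to 80.
- pivot (a point): The tube's hinge axis (along the stand's own x), 225 above the worktop at the stand's x = y = 0.
- tube (a joint): Tube angle, rad: 0 = upright, grows as the mouth goes over towards the stand's -y, 1.57 = level, stop at 2.6 (mouth pointing down at the tray). A light spring brings it back upright by itself in 2 to 3 s when let go; some 4 N pushed near the mouth hold it fully tipped. It does not stay tipped.
- tube_mouth (a point): Centre of the tube's open mouth; z points out of it. The square smooth tube is white with a blue foot and rim, 42 x 42 outside (rim band 46), 34 x 34 inside, 215 long: 75 from pivot to mouth, 140 from pivot to underside. Upright, its mouth is 300 and its foot 85 above the worktop.
- peeler: Green-handled peeler, 170 x 25 x 18, 0.06 to 0.11 kg, a straight bar to handle; own x along its length, own z across its 18 mm thickness; origin at the middle of its length and width, on its underside. It starts standing on the tube's 4 mm floor, its upper end about 41 below the mouth, and slides out once the tube is held at 2.2 rad or more (it may lean on the mouth until the tube goes back).
- peeler_mid (a point): The middle of the peeler's body (9 above its origin along its own z): where to grip it, across its 25 or 18 mm.
- peeler_end_a (a point): Point on the peeler's centre line 5 mm inside its +x end.
- peeler_end_b (a point): Point on the peeler's centre line 5 mm inside its -x end.
- board: Brown wooden chopping board, 240 (own x) x 360 (own y) x 22 high, lying still on the worktop (it cannot shift); origin under its centre. Its +y half (the half next to the stand) is empty; lemon and garlic lie on the -y half.
- board_top (a point): Centre of the board's upper face, 22 above the worktop; axes as the board's.
- lemon: Yellow lemon, 71 x 53 x 51, lying on the board; origin under its centre.
- garlic: Garlic bulb, 56 across and high, on the board; origin under its centre.
- timer: Round kitchen timer, teal above white, 64 across, 55 high, behind the tray; origin under its centre.

How it is judged:
On the way, in this order (a step that is already met when the one before it is completed fails the run):
1. The tube is pushed well over, mouth down (value of joint tube above 1.75 rad), for 0.2 s.
2. The peeler has slid out and lies low, clear of the tube, with the tube upright again (height (world z) of peeler_mid below 0.06 m and value of joint tube below 0.15 rad), for 0.2 s.
At the end, for the whole second after the job is handed in: The peeler lies flat and still on the chopping board, both its ends (points 5 mm inside them) at least 5 mm inside the board's edges and 2 to 20 mm above its face, released; the tube is upright within 0.1 rad (x of peeler_end_a in the frame of board_top between -0.115 and 0.115 m and y of peeler_end_a in the frame of board_top between -0.175 and 0.175 m and z of peeler_end_a in the frame of board_top between 0.002 and 0.02 m and x of peeler_end_b in the frame of board_top between -0.115 and 0.115 m and y of peeler_end_b in the frame of board_top between -0.175 and 0.175 m and z of peeler_end_b in the frame of board_top between 0.002 and 0.02 m and value of joint tube below 0.1 rad and linear speed of peeler below 0.02 m/s and contact force between peeler and the fingers below 0.1 N); the robot touches nothing.
It fails at once if The lemon is shifted by more than 30 mm (distance of lemon from where it was at the start of the episode above 0.03 m).
It fails at once if The garlic is shifted by more than 30 mm (distance of garlic from where it was at the start of the episode above 0.03 m).
It fails at once if The timer is shifted by more than 30 mm (distance of timer from where it was at the start of the episode above 0.03 m).
It also fails if it takes over 64 s, if anything falls off the work surface, if the arm or the gripper's body presses on something with over 40 N, if the wrist force passes 120 N, or if a joint passes its speed limit or range.

## Working session

There is one attempt and no reset: what is moved stays moved. The work goes in short steps, Python scripts to look and compute and a tool call to move; the robot and the scene stay as the last step left them, time stands still between calls to the robot, and variables do not carry over. Pictures are saved under pics/ and viewed, at most 13 in all, crops included, and the job is handed in when it is done.

Besides the shell and the picture viewer there is one more tool, called by a JSON object that holds its "api" and its "payload". jog_arm: Moves the arm, as the interface text tells. Its arguments: {"type":"object","properties":{"targets":{"type":"array","items":{"type":"object","properties":{"dx":{"type":"number"},"dy":{"type":"number"},"dz":{"type":"number"},"rx":{"type":"number"},"ry":{"type":"number"},"rz":{"type":"number"},"gripper":{"type":"number"}}}},"force":{"type":"number"}},"required":["targets"]}

```bash
mkdir -p pics
cat > h.py <<'E'
import numpy as np, cv2
from station import arm
from scipy.spatial.transform import Rotation as R
def grab(n,f):
    d=arm.grab_frame(n); cv2.imwrite('pics/'+f+'.png',d['frame'][:,:,::-1]); np.savez('pics/'+f+'.npz',**d); return d
def cloud(d):
    z=d['z_map']; v,u=np.mgrid[0:480,0:640]
    p=np.stack([(u-d['cx'])/d['fx']*z,(v-d['cy'])/d['fy']*z,z,np.ones_like(z)],-1)
    w=p@np.linalg.inv(d['view']).T
    w[z<=0]=np.nan
    return w[...,:3]
E
python3 - <<'E'
from h import *
d=grab('top','top0'); e=grab('scene','scene0'); print(arm.get_state())
print(d['view'],d['fx'])
E
```

```text
{'t': 0.1, 'q': array([-8.93920454e-01,  3.59322588e-01,  1.11683935e-02, -3.02852613e-04,
       -1.22409830e+00, -2.88091138e-01]), 'qd': array([-0.00013996, -0.00185931,  0.00224897,  0.00092117, -0.00030934,
        0.00193522]), 'joint_efforts': array([-1.40124444e-03, -5.84166241e+01,  2.93752670e+01,  7.01557562e+00,
        1.02293523e-02, -7.50384561e-05]), 'eef_pos': array([ 0.25569113, -0.62427021,  0.24772043]), 'ee_rot': array([ 3.14011559e+00, -1.40785081e-04, -2.75291093e+00]), 'force': array([ 0.38580714,  0.92664426, -0.72016019]), 'moment': array([-0.01171687,  0.05400782,  0.02298309]), 'gripper_force': 0.0, 'width': 0.08786313751280318}
[[ 0.01984379 -0.99977178  0.00791234 -0.0530612 ]
 [-0.99404071 -0.02057724 -0.10704971  0.55239636]
 [ 0.10718809 -0.00574092 -0.99422219  1.20751973]
 [ 0.          0.          0.          1.        ]] 449.1154894152548
```

View pics/top0.png

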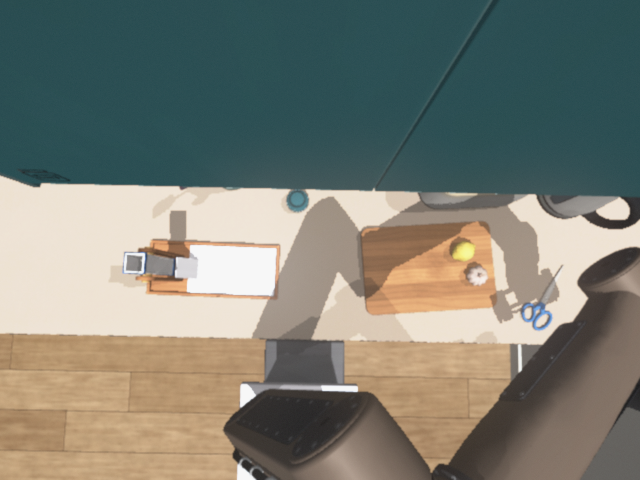

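View pics/scene0.png

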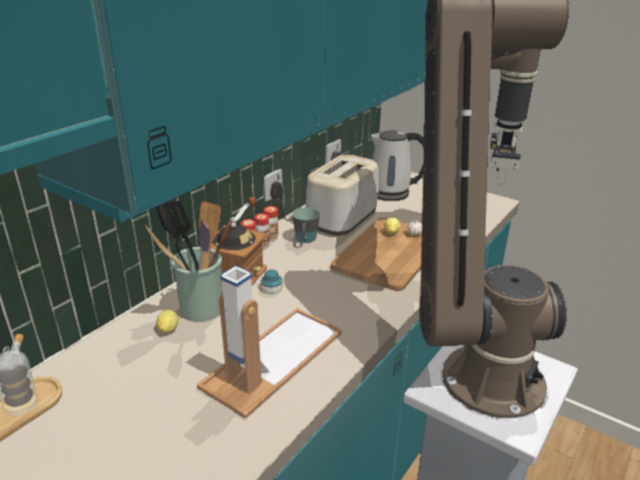

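The top view shows the tube mouth at about (134,262), the tray rim corners around (190,241)-(280,298), the timer at (297,201), and the board corners around (362,227), (488,222), (495,307) and (368,314). The lemon (463,251) and garlic (477,275) lie on the board's far half. A wall cabinet overhangs the back of the worktop.

```bash
python3 - <<'E'
from h import *
np.set_printoptions(precision=3,suppress=True)
d=dict(np.load('pics/top0.npz')); w=cloud(d)
for n,(u,v) in dict(rimTL=(124,252),rimTR=(145,252),rimBR=(145,273),rimBL=(124,273),timer=(297,201),cab=(350,175),cab2=(200,150),lem=(463,251),gar=(477,275),tray=(235,270)).items(): print(n,w[v,u])
# points by height
def rep(n,m):
    p=w[m&np.isfinite(w[...,0])]; r=cv2.minAreaRect(p[:,:2].astype(np.float32)*1000); print(n,len(p),np.median(p,0),r)
v,u=np.mgrid[0:480,0:640]; z=w[...,2]
rep('mouth',(u<160)&(v>240)&(v<285)&(abs(z-.3)<.012))
rep('board',(u>340)&(u<510)&(v>215)&(v<325)&(abs(z-.022)<.006))
rep('rim',(u>140)&(u<290)&(v>230)&(v<305)&(abs(z-.0145)<.005))
rep('cheek',(u>120)&(u<240)&(v>230)&(v<305)&(abs(z-.247)<.006))
f=d['frame'].astype(int); hw=(f.min(2)>200)&(u>190)&(u<278)&(v>242)&(v<298); rep('floor',hw)
def px(x,y,zz):
    c=d['view']@[x,y,zz,1]; return c[:2]/c[2]*d['fx']+[d['cx'],d['cy']]
def inv(u,v,zz):
    V=np.linalg.inv(d['view']); r=V[:3,:3]@[(u-d['cx'])/d['fx'],(v-d['cy'])/d['fy'],1]; o=V[:3,3]; return o+r*(zz-o[2])/r[2]
for p in [(362,227),(488,222),(495,307),(368,314)]: print('b',inv(*p,.022))
for p in [(190,241),(280,243),(278,298),(148,296),(152,240)]: print('t',inv(*p,.015))
E
python3 - <<'E'
import cv2
a=cv2.imread('pics/top0.png')[210:330,100:300]; cv2.imwrite('pics/crop0.png',cv2.resize(a,(800,480),interpolation=cv2.INTER_CUBIC))
E
```

```text
rimTL [0.481 0.371 0.299]
rimTR [0.486 0.347 0.245]
rimBR [0.438 0.329 0.286]
rimBL [0.437 0.367 0.302]
timer [0.644 0.014 0.06 ]
cab [ 0.585 -0.086  0.6  ]
cab2 [0.585 0.11  0.712]
lem [ 0.516 -0.429  0.076]
gar [ 0.454 -0.468  0.067]
tray [0.456 0.184 0.008]
mouth 292 [0.459 0.352 0.301] ((458.308837890625, 348.67724609375), (47.482540130615234, 45.929595947265625), 88.18075561523438)
board 10392 [ 0.47  -0.337  0.022] ((473.1947937011719, -349.3901672363281), (240.49734497070312, 361.2647705078125), 4.6602253913879395)
rim 2681 [0.451 0.211 0.012] ((467.07220458984375, 241.33380126953125), (365.3346862792969, 172.8418426513672), 88.64669799804688)
cheek 182 [0.458 0.345 0.246] ((458.73260498046875, 347.32720947265625), (72.0597915649414, 40.75980758666992), 0.408418208360672)
floor 4006 [0.457 0.19  0.009] ((452.93585205078125, 189.1859893798828), (144.29464721679688, 238.79302978515625), 0.838994562625885)
b [ 0.582 -0.167  0.022]
b [ 0.603 -0.518  0.022]
b [ 0.369 -0.533  0.022]
b [ 0.343 -0.185  0.022]
t [0.534 0.311 0.015]
t [0.533 0.06  0.015]
t [0.382 0.062 0.015]
t [0.38  0.418 0.015]
t [0.534 0.416 0.015]
```

View pics/crop0.png

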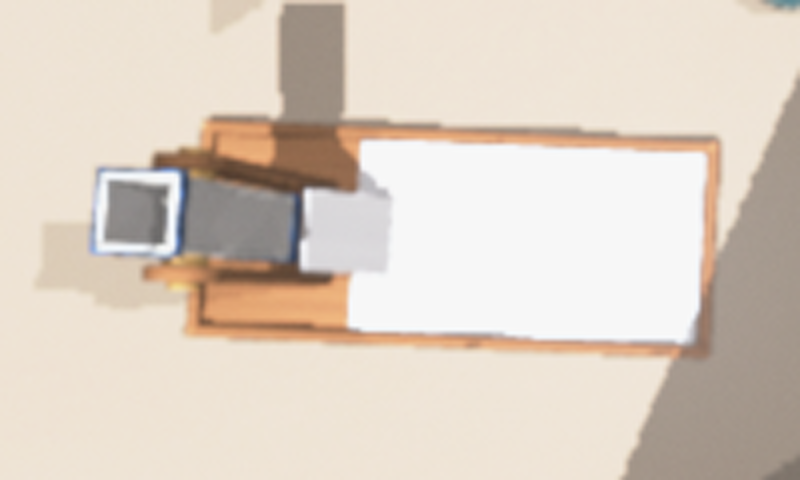

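The pivot is near (0.459, 0.349) with the stand's yaw about 0. The board centre is (0.473, -0.349), yaw about 4.5°. I'll approach from behind the tube with closed fingers, closing line along world x, and follow the mouth's arc.

```bash
cat > mv.py <<'E'
import sys; from h import *
# usage: mv.py x y z yaw  (world TCP mm, tool down) -> tool-frame shift from the present pose
def delta(x,y,z,yaw=-1.5708,p=None,rot=None):
    s=arm.get_state(); p=s['eef_pos'] if p is None else p; r=R.from_euler('xyz',s['ee_rot']) if rot is None else rot
    g=R.from_euler('xyz',[np.pi,0,yaw])
    return np.r_[r.inv().apply(np.array([x,y,z])-p*1000).round(), (r.inv()*g).as_rotvec().round(3)]
if __name__=='__main__':
    a=[float(v) for v in sys.argv[1:]]
    for i in range(0,len(a),4): print(delta(*a[i:i+4]))
E
python3 mv.py 480 -200 400 -1.9 470 100 400 -1.5708
```

```text
[-3.68e+02  3.08e+02 -1.52e+02  1.00e-03  0.00e+00 -8.53e-01]
[-4.730e+02  5.890e+02 -1.510e+02  1.000e-03  1.000e-03 -1.182e+00]
```

{"api": "jog_arm", "payload": {"targets": [{"dx": -25,"dy": 20,"dz": -18,"rz": -0.07,"gripper": 1},{"dx": -55,"dy": 45,"dz": -36,"rz": -0.15,"gripper": 1},{"dx": -85,"dy": 70,"dz": -54,"rz": -0.23,"gripper": 1},{"dx": -115,"dy": 95,"dz": -72,"rz": -0.31,"gripper": 1},{"dx": -145,"dy": 120,"dz": -90,"rz": -0.39,"gripper": 1},{"dx": -175,"dy": 145,"dz": -108,"rz": -0.47,"gripper": 1},{"dx": -205,"dy": 170,"dz": -126,"rz": -0.55,"gripper": 1},{"dx": -235,"dy": 195,"dz": -144,"rz": -0.63,"gripper": 1}]}}

```text
invalid input at $.targets[0]: expected keys dx, dy, dz, rx, ry, rz, gripper
```

```bash
python3 mv.py 480 -100 400 -1.5708 465 150 400 -1.5708; python3 -c "
from h import *
print(arm.get_state()['q'].round(2))"
```

```text
[-4.060e+02  4.000e+02 -1.520e+02  1.000e-03  1.000e-03 -1.182e+00]
[-4.870e+02  6.370e+02 -1.510e+02  1.000e-03  1.000e-03 -1.182e+00]
[-0.89  0.36  0.01 -0.   -1.22 -0.29]
```

{"api": "jog_arm", "payload": {"targets": [{"dx": -25,"dy": 20,"dz": -18,"rx": 0,"ry": 0,"rz": -0.07,"gripper": 1},{"dx": -55,"dy": 45,"dz": -36,"rx": 0,"ry": 0,"rz": -0.15,"gripper": 1},{"dx": -85,"dy": 70,"dz": -54,"rx": 0,"ry": 0,"rz": -0.23,"gripper": 1},{"dx": -115,"dy": 95,"dz": -72,"rx": 0,"ry": 0,"rz": -0.31,"gripper": 1},{"dx": -145,"dy": 120,"dz": -90,"rx": 0,"ry": 0,"rz": -0.39,"gripper": 1},{"dx": -175,"dy": 145,"dz": -108,"rx": 0,"ry": 0,"rz": -0.47,"gripper": 1},{"dx": -205,"dy": 170,"dz": -126,"rx": 0,"ry": 0,"rz": -0.55,"gripper": 1},{"dx": -235,"dy": 195,"dz": -144,"rx": 0,"ry": 0,"rz": -0.63,"gripper": 1}]}}

```text
t: 0.77
eef_pos: [0.3956, -0.3607, 0.3893]
ee_rot: [3.141, 0.0, -2.119]
force: [1.6, -0.8, -0.4]
width: 0.0392
gripper_force: 0.0
```

```bash
python3 mv.py 480 -100 400 -1.5708 465 150 400 -1.5708; python3 -c "
from h import *
print(arm.get_state()['q'].round(2))"
```

```text
[-266.      64.     -11.       0.       0.      -0.548]
[-472.     207.     -11.       0.       0.      -0.548]
[-0.37  0.07 -0.05 -0.   -1.45 -0.18]
```

{"api": "jog_arm", "payload": {"targets": [{"dx": -34,"dy": 15,"dz": -2,"rx": 0,"ry": 0,"rz": -0.06,"gripper": 1},{"dx": -68,"dy": 30,"dz": -4,"rx": 0,"ry": 0,"rz": -0.12,"gripper": 1},{"dx": -102,"dy": 45,"dz": -6,"rx": 0,"ry": 0,"rz": -0.19,"gripper": 1},{"dx": -136,"dy": 60,"dz": -8,"rx": 0,"ry": 0,"rz": -0.26,"gripper": 1},{"dx": -170,"dy": 75,"dz": -10,"rx": 0,"ry": 0,"rz": -0.33,"gripper": 1},{"dx": -204,"dy": 90,"dz": -11,"rx": 0,"ry": 0,"rz": -0.4,"gripper": 1},{"dx": -238,"dy": 105,"dz": -11,"rx": 0,"ry": 0,"rz": -0.47,"gripper": 1},{"dx": -272,"dy": 120,"dz": -11,"rx": 0,"ry": 0,"rz": -0.548,"gripper": 1}]}}

```text
t: 1.43
eef_pos: [0.4354, -0.0663, 0.3998]
ee_rot: [-3.141, 0.0, -1.571]
force: [0.2, -0.8, 0.1]
width: 0.0006
gripper_force: 0.0
```

```bash
python3 mv.py 459 250 400 -1.5708 459 400 400 -1.5708; python3 -c "
from h import *
print(arm.get_state()['q'].round(2))"
```

```text
[-3.16e+02 -2.30e+01 -0.00e+00 -0.00e+00  0.00e+00 -1.00e-03]
[-4.66e+02 -2.30e+01 -0.00e+00 -0.00e+00  0.00e+00 -1.00e-03]
[ 0.3  -0.11 -0.2  -0.   -1.48 -0.3 ]
```

{"api": "jog_arm", "payload": {"targets": [{"dx": -36,"dy": -2,"dz": 0,"rx": 0,"ry": 0,"rz": 0,"gripper": 1},{"dx": -72,"dy": -5,"dz": 0,"rx": 0,"ry": 0,"rz": 0,"gripper": 1},{"dx": -108,"dy": -8,"dz": 0,"rx": 0,"ry": 0,"rz": 0,"gripper": 1},{"dx": -144,"dy": -11,"dz": 0,"rx": 0,"ry": 0,"rz": 0,"gripper": 1},{"dx": -180,"dy": -14,"dz": 0,"rx": 0,"ry": 0,"rz": 0,"gripper": 1},{"dx": -216,"dy": -17,"dz": 0,"rx": 0,"ry": 0,"rz": 0,"gripper": 1},{"dx": -252,"dy": -20,"dz": 0,"rx": 0,"ry": 0,"rz": 0,"gripper": 1},{"dx": -288,"dy": -23,"dz": 0,"rx": 0,"ry": 0,"rz": 0,"gripper": 1}]}}

```text
t: 2.1
eef_pos: [0.4595, 0.2216, 0.3996]
ee_rot: [3.141, 0.0, -1.574]
force: [0.4, -0.5, 0.1]
width: 0.0006
gripper_force: 0.0
```

{"api": "jog_arm", "payload": {"targets": [{"dx": -36,"dy": 0,"dz": 0,"rx": 0,"ry": 0,"rz": 0,"gripper": 1},{"dx": -72,"dy": 0,"dz": 0,"rx": 0,"ry": 0,"rz": 0,"gripper": 1},{"dx": -108,"dy": 0,"dz": 0,"rx": 0,"ry": 0,"rz": 0,"gripper": 1},{"dx": -144,"dy": 0,"dz": 0,"rx": 0,"ry": 0,"rz": 0,"gripper": 1},{"dx": -178,"dy": 0,"dz": 0,"rx": 0,"ry": 0,"rz": 0,"gripper": 1},{"dx": -178,"dy": 0,"dz": 0,"rx": 0,"ry": 0,"rz": 0,"gripper": 1},{"dx": -178,"dy": 0,"dz": 0,"rx": 0,"ry": 0,"rz": 0,"gripper": 1},{"dx": -178,"dy": 0,"dz": 0,"rx": 0,"ry": 0,"rz": 0,"gripper": 1}]}}

```text
t: 2.77
eef_pos: [0.4606, 0.3978, 0.399]
ee_rot: [3.141, -0.001, -1.574]
force: [0.4, 0.7, 0.2]
width: 0.0007
gripper_force: 0.0
```

Run:
```python
from h import *
s=arm.get_state(); print(s['eef_pos'],s['ee_rot'],s['q'].round(2))
d=grab('top','top1'); w=cloud(d); v,u=np.mgrid[0:480,0:640]
m=(u<170)&(v>235)&(v<290)&(abs(w[...,2]-.3)<.012); p=w[m]; print(len(p),np.median(p,0),p.min(0),p.max(0))
g=grab('scene','scene1')
a=cv2.resize(g['frame'][160:420,120:440,::-1],(640,520)); cv2.imwrite('pics/s1c.png',a)
```

```text
[0.46055835 0.3978263  0.39900939] [ 3.14088790e+00 -1.18146833e-03 -1.57428137e+00] [ 1.03  0.19  0.12 -0.   -1.5  -1.04]
289 [0.45863855 0.35190683 0.30076365] [0.43519461 0.32441012 0.28845432] [0.48154672 0.37247972 0.30603781]
```

View pics/s1c.png

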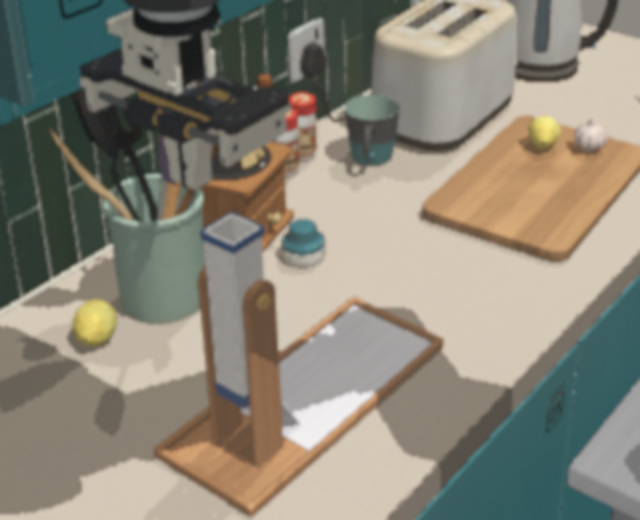

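The view shows the gripper behind and above the tube mouth and clear of the utensils, with the tube upright. I'll descend behind it and then push.

{"api": "jog_arm", "payload": {"targets": [{"dx": 0,"dy": 0,"dz": 20,"rx": 0,"ry": 0,"rz": 0,"gripper": 1},{"dx": 0,"dy": 0,"dz": 45,"rx": 0,"ry": 0,"rz": 0,"gripper": 1},{"dx": 0,"dy": 0,"dz": 70,"rx": 0,"ry": 0,"rz": 0,"gripper": 1},{"dx": 0,"dy": 0,"dz": 92,"rx": 0,"ry": 0,"rz": 0,"gripper": 1},{"dx": 0,"dy": 0,"dz": 92,"rx": 0,"ry": 0,"rz": 0,"gripper": 1},{"dx": 6,"dy": 0,"dz": 92,"rx": 0,"ry": 0,"rz": 0,"gripper": 1},{"dx": 12,"dy": 0,"dz": 92,"rx": 0,"ry": 0,"rz": 0,"gripper": 1},{"dx": 16,"dy": 0,"dz": 92,"rx": 0,"ry": 0,"rz": 0,"gripper": 1}]}}

```text
t: 3.53
eef_pos: [0.4613, 0.3814, 0.31]
ee_rot: [-3.139, 0.003, -1.575]
force: [0.3, 2.3, 0.4]
width: 0.0002
gripper_force: 2.3
```

{"api": "jog_arm", "payload": {"targets": [{"dx": 9,"dy": 0,"dz": -1,"rx": 0,"ry": 0,"rz": 0,"gripper": 1},{"dx": 18,"dy": 0,"dz": -2,"rx": 0,"ry": 0,"rz": 0,"gripper": 1},{"dx": 27,"dy": 0,"dz": -3,"rx": 0,"ry": 0,"rz": 0,"gripper": 1},{"dx": 35,"dy": 0,"dz": -4,"rx": 0,"ry": 0,"rz": 0,"gripper": 1},{"dx": 43,"dy": 0,"dz": -1,"rx": 0,"ry": 0,"rz": 0,"gripper": 1},{"dx": 50,"dy": 0,"dz": 2,"rx": 0,"ry": 0,"rz": 0,"gripper": 1},{"dx": 57,"dy": 0,"dz": 5,"rx": 0,"ry": 0,"rz": 0,"gripper": 1},{"dx": 64,"dy": 0,"dz": 9,"rx": 0,"ry": 0,"rz": 0,"gripper": 1}]}}

```text
t: 4.2
eef_pos: [0.4604, 0.3173, 0.2992]
ee_rot: [-3.141, 0.001, -1.575]
force: [-1.8, 5.5, 2.5]
width: 0.0004
gripper_force: 2.7
```

Run:
```python
from h import *
g=grab('scene','scene2')
a=cv2.resize(g['frame'][160:420,120:440,::-1],(640,520)); cv2.imwrite('pics/s2c.png',a)
```

```text
(no output)
```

View pics/s2c.png

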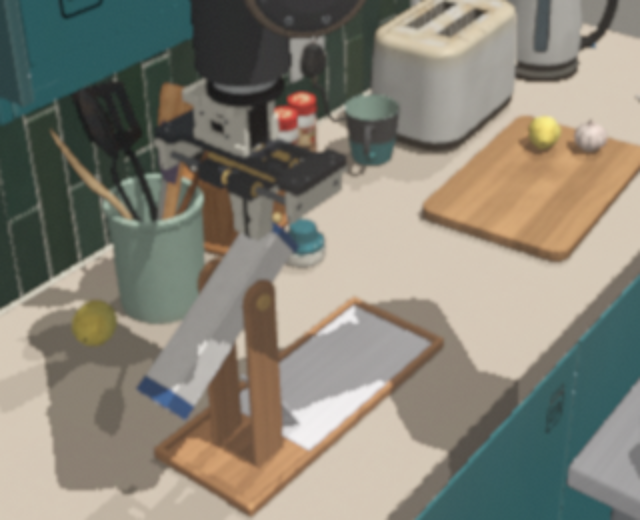

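The tube has tipped to about 1 rad with the finger against its rim. I'll continue along the arc and hold.

{"api": "jog_arm", "payload": {"targets": [{"dx": 9,"dy": 0,"dz": 9,"rx": 0,"ry": 0,"rz": 0,"gripper": 1},{"dx": 18,"dy": 0,"dz": 18,"rx": 0,"ry": 0,"rz": 0,"gripper": 1},{"dx": 26,"dy": 0,"dz": 27,"rx": 0,"ry": 0,"rz": 0,"gripper": 1},{"dx": 34,"dy": 0,"dz": 39,"rx": 0,"ry": 0,"rz": 0,"gripper": 1},{"dx": 41,"dy": 0,"dz": 52,"rx": 0,"ry": 0,"rz": 0,"gripper": 1},{"dx": 39,"dy": 0,"dz": 65,"rx": 0,"ry": 0,"rz": 0,"gripper": 1},{"dx": 37,"dy": 0,"dz": 78,"rx": 0,"ry": 0,"rz": 0,"gripper": 1},{"dx": 35,"dy": 0,"dz": 86,"rx": 0,"ry": 0,"rz": 0,"gripper": 1}]}}

```text
t: 4.92
eef_pos: [0.4604, 0.2811, 0.2123]
ee_rot: [-3.142, -0.002, -1.575]
force: [-0.2, -1.5, 5.2]
width: 0.0004
gripper_force: 2.5
```

{"api": "jog_arm", "payload": {"targets": [{"dx": 0,"dy": 0,"dz": 0,"rx": 0,"ry": 0,"rz": 0,"gripper": 1},{"dx": 0,"dy": 0,"dz": 0,"rx": 0,"ry": 0,"rz": 0,"gripper": 1},{"dx": 0,"dy": 0,"dz": 0,"rx": 0,"ry": 0,"rz": 0,"gripper": 1},{"dx": 0,"dy": 0,"dz": 0,"rx": 0,"ry": 0,"rz": 0,"gripper": 1},{"dx": 0,"dy": 0,"dz": 0,"rx": 0,"ry": 0,"rz": 0,"gripper": 1},{"dx": 0,"dy": 0,"dz": 0,"rx": 0,"ry": 0,"rz": 0,"gripper": 1},{"dx": 0,"dy": 0,"dz": 0,"rx": 0,"ry": 0,"rz": 0,"gripper": 1},{"dx": 0,"dy": 0,"dz": 0,"rx": 0,"ry": 0,"rz": 0,"gripper": 1}]}}

```text
t: 5.58
eef_pos: [0.4597, 0.2814, 0.2126]
ee_rot: [3.14, -0.002, -1.575]
force: [-0.2, -6.0, 0.8]
width: -0.0
gripper_force: 2.2
```

Run:
```python
from h import *
g=grab('scene','scene3')
a=cv2.resize(g['frame'][160:420,120:440,::-1],(640,520)); cv2.imwrite('pics/s3c.png',a)
```

```text
(no output)
```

View pics/s3c.png

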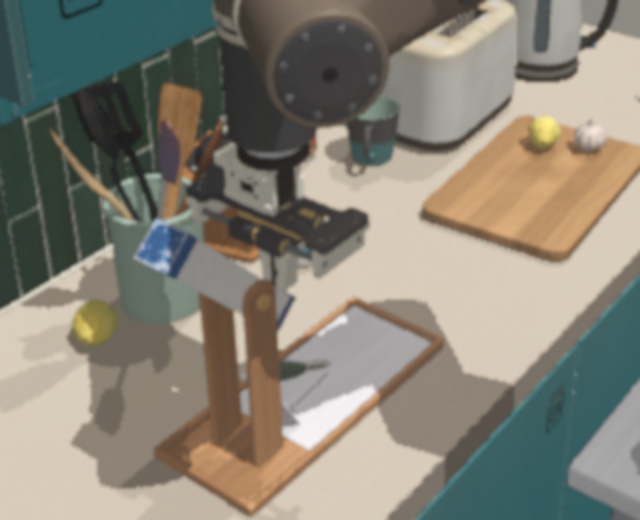

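The tube is mouth down and the green handle is visible in the tray at about (290,370). I'll lift away, move toward -y, and open.

{"api": "jog_arm", "payload": {"targets": [{"dx": 0,"dy": 0,"dz": -15,"rx": 0,"ry": 0,"rz": 0,"gripper": 1},{"dx": 3,"dy": 0,"dz": -40,"rx": 0,"ry": 0,"rz": 0,"gripper": 1},{"dx": 10,"dy": 0,"dz": -75,"rx": 0,"ry": 0,"rz": 0,"gripper": 1},{"dx": 20,"dy": 0,"dz": -110,"rx": 0,"ry": 0,"rz": 0,"gripper": 1},{"dx": 40,"dy": 0,"dz": -140,"rx": 0,"ry": 0,"rz": 0,"gripper": 0.3},{"dx": 65,"dy": 0,"dz": -165,"rx": 0,"ry": 0,"rz": 0,"gripper": 0.3},{"dx": 95,"dy": 0,"dz": -175,"rx": 0,"ry": 0,"rz": 0,"gripper": 0.3},{"dx": 115,"dy": 0,"dz": -175,"rx": 0,"ry": 0,"rz": 0,"gripper": 0.3}]}}

```text
t: 6.3
eef_pos: [0.4603, 0.1667, 0.3915]
ee_rot: [-3.137, 0.004, -1.574]
force: [0.6, 0.1, 0.3]
width: 0.022
gripper_force: 0.0
```

{"api": "jog_arm", "payload": {"targets": [{"dx": 0,"dy": 0,"dz": 0,"rx": 0,"ry": 0,"rz": 0,"gripper": 0.3},{"dx": 0,"dy": 0,"dz": 0,"rx": 0,"ry": 0,"rz": 0,"gripper": 0.3},{"dx": 0,"dy": 0,"dz": 0,"rx": 0,"ry": 0,"rz": 0,"gripper": 0.3},{"dx": 0,"dy": 0,"dz": 0,"rx": 0,"ry": 0,"rz": 0,"gripper": 0.3},{"dx": 0,"dy": 0,"dz": 0,"rx": 0,"ry": 0,"rz": 0,"gripper": 0.3},{"dx": 0,"dy": 0,"dz": 0,"rx": 0,"ry": 0,"rz": 0,"gripper": 0.3},{"dx": 0,"dy": 0,"dz": 0,"rx": 0,"ry": 0,"rz": 0,"gripper": 0.3},{"dx": 0,"dy": 0,"dz": 0,"rx": 0,"ry": 0,"rz": 0,"gripper": 0.3}]}}

```text
t: 6.97
eef_pos: [0.4598, 0.1682, 0.3874]
ee_rot: [3.141, -0.0, -1.574]
force: [-0.3, -0.1, -0.8]
width: 0.0613
gripper_force: 0.0
```

{"api": "jog_arm", "payload": {"targets": [{"dx": 0,"dy": 0,"dz": 0,"rx": 0,"ry": 0,"rz": 0,"gripper": 0.3},{"dx": 0,"dy": 0,"dz": 0,"rx": 0,"ry": 0,"rz": 0,"gripper": 0.3},{"dx": 0,"dy": 0,"dz": 0,"rx": 0,"ry": 0,"rz": 0,"gripper": 0.3},{"dx": 0,"dy": 0,"dz": 0,"rx": 0,"ry": 0,"rz": 0,"gripper": 0.3},{"dx": 0,"dy": 0,"dz": 0,"rx": 0,"ry": 0,"rz": 0,"gripper": 0.3},{"dx": 0,"dy": 0,"dz": 0,"rx": 0,"ry": 0,"rz": 0,"gripper": 0.3},{"dx": 0,"dy": 0,"dz": 0,"rx": 0,"ry": 0,"rz": 0,"gripper": 0.3},{"dx": 0,"dy": 0,"dz": 0,"rx": 0,"ry": 0,"rz": 0,"gripper": 0.3}]}}

```text
t: 7.63
eef_pos: [0.4598, 0.1679, 0.3877]
ee_rot: [3.142, -0.0, -1.575]
force: [0.7, 0.2, 0.5]
width: 0.0611
gripper_force: 0.0
```

Run:
```python
from h import *
print(arm.get_state()['eef_pos'])
g=grab('scene','scene4'); d=grab('wrist','wrist4')
a=cv2.resize(g['frame'][160:420,120:440,::-1],(480,390)); b=cv2.resize(d['frame'][:,:,::-1],(520,390))
cv2.imwrite('pics/c4.png',cv2.resize(np.hstack([a,b]),(800,312)))
```

```text
[0.45981213 0.16785017 0.38765689]
```

View pics/c4.png

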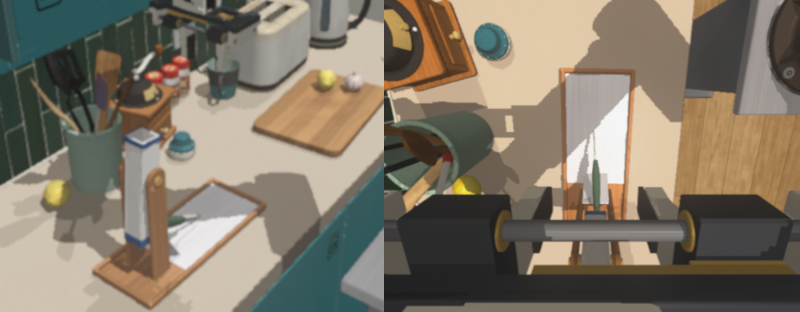

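The tube is upright. The peeler lies along y, with its handle end over the apron close to the tube foot. I'll measure it by colour and depth.

Run:
```python
from h import *
np.set_printoptions(precision=3,suppress=True)
d=dict(np.load('pics/wrist4.npz')); w=cloud(d); f=d['frame'].astype(int)
v,u=np.mgrid[0:480,0:640]
m=(f[...,1]>f[...,0]+12)&(f[...,1]>f[...,2]+3)&(abs(w[...,0]-.459)<.07)&(w[...,1]<.36)&(w[...,1]>.04)&(w[...,2]<.15)
p=w[m];print(len(p)); o=np.argsort(p[:,1])
for k in np.array_split(o,8): print(p[k].mean(0),np.ptp(p[k],0))
# all raised points along tray
m=(abs(w[...,0]-.459)<.05)&(w[...,1]<.34)&(w[...,1]>.05)&(w[...,2]>.013)&(w[...,2]<.12)
p=w[m]
for y in np.arange(.1,.34,.015):
    k=p[(p[:,1]>=y)&(p[:,1]<y+.015)]
    if len(k)>3: print(y,len(k),k[:,0].min(),k[:,0].max(),np.median(k[:,2]),k[:,2].max())
b=d['frame'][200:360,420:560] if 0 else d['frame'][220:350,260:420]
cv2.imwrite('pics/c5.png',cv2.resize(b[:,:,::-1],(800,650))[:600])
```

```text
499
[0.459 0.249 0.062] [0.008 0.014 0.012]
[0.458 0.261 0.07 ] [0.008 0.011 0.01 ]
[0.458 0.271 0.077] [0.009 0.009 0.009]
[0.457 0.28  0.082] [0.009 0.009 0.009]
[0.457 0.29  0.088] [0.009 0.01  0.009]
[0.457 0.299 0.093] [0.008 0.01  0.01 ]
[0.457 0.31  0.098] [0.008 0.01  0.009]
[0.457 0.32  0.104] [0.008 0.013 0.008]
0.175 8 0.46213519135036274 0.4635140507648678 0.019870446533340413 0.02414703263121115
0.19 28 0.46081565829217075 0.46352377686565754 0.028214333342883063 0.03355554170069963
0.20500000000000002 38 0.46083595588143217 0.46356214128605433 0.03691010114380286 0.04288075872256536
0.22 32 0.46089061429242195 0.4636751274731518 0.04456058318308678 0.05067372051423119
0.23500000000000001 83 0.4530394125833797 0.46498017280396575 0.056934614864854016 0.06421979811672252
0.25 147 0.4517429026383971 0.46636629460826506 0.06710097563777695 0.07435840857248238
0.265 163 0.450543402395383 0.46637113361318666 0.07614946451704119 0.08234025540902817
0.28 284 0.4317578173668216 0.48457541109087426 0.08008232785471575 0.09179364986003657
0.29500000000000004 623 0.4319074418921067 0.48562928033942737 0.04173716009404166 0.10045681235242293
0.31 696 0.432058443130891 0.4929598795940878 0.06941411423521482 0.10776931165553688
0.32499999999999996 956 0.4229399250033889 0.49599983933530034 0.09623386974013112 0.11999628148341734
```

View pics/c5.png

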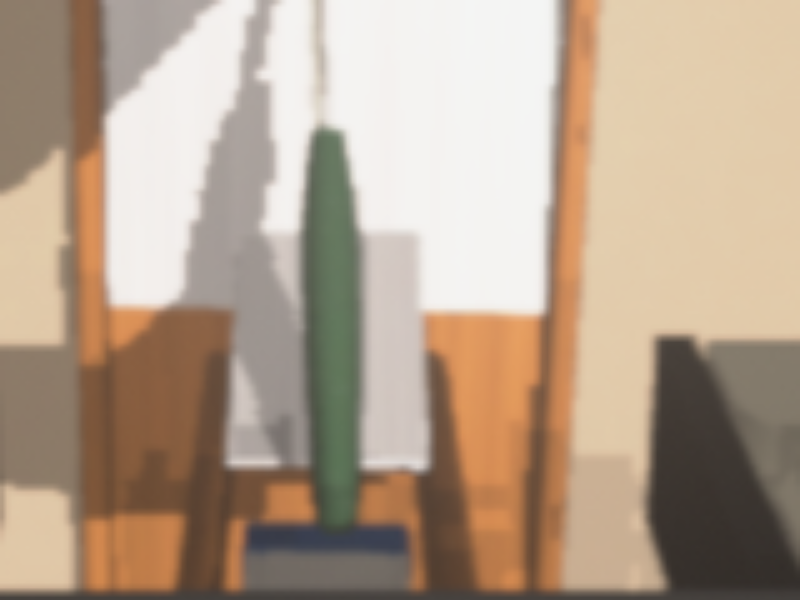

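The peeler is leaning at about 30° on the apron edge, standing on its narrow side, so about 18 mm is seen across x. Its middle is near (0.4585, 0.256, 0.052). I'll tilt the tool 30° so it is square to the bar and approach from the side away from the tube.

{"api": "jog_arm", "payload": {"targets": [{"dx": -5,"dy": 0,"dz": 25,"rx": 0,"ry": -0.07,"rz": 0,"gripper": 0.3},{"dx": -10,"dy": 0,"dz": 60,"rx": 0,"ry": -0.14,"rz": 0,"gripper": 0.3},{"dx": -15,"dy": 0,"dz": 97,"rx": 0,"ry": -0.22,"rz": 0,"gripper": 0.3},{"dx": -20,"dy": 0,"dz": 135,"rx": 0,"ry": -0.3,"rz": 0,"gripper": 0.3},{"dx": -25,"dy": 1,"dz": 173,"rx": 0,"ry": -0.38,"rz": 0,"gripper": 0.3},{"dx": -30,"dy": 1,"dz": 210,"rx": 0,"ry": -0.46,"rz": 0,"gripper": 0.3},{"dx": -36,"dy": 1,"dz": 245,"rx": 0,"ry": -0.53,"rz": 0,"gripper": 0.3},{"dx": -36,"dy": 1,"dz": 247,"rx": 0,"ry": -0.53,"rz": 0,"gripper": 0.3}]}}

```text
t: 8.4
eef_pos: [0.4556, 0.2024, 0.1338]
ee_rot: [3.129, 0.531, -1.584]
force: [-0.2, -1.8, -0.2]
width: 0.0615
gripper_force: 0.0
```

Run:
```python
from h import *
np.set_printoptions(precision=3,suppress=True)
d=grab('wrist','wrist5'); w=cloud(d); f=d['frame'].astype(int)
m=(f[...,1]>f[...,0]+12)&(f[...,1]>f[...,2]+3)&(abs(w[...,0]-.459)<.05)&(w[...,1]<.36)&(w[...,1]>.2)&(w[...,2]<.15)
p=w[m];o=np.argsort(p[:,1])
for k in np.array_split(o,6): print(p[k].mean(0),np.ptp(p[k],0))
print(p.min(0),p.max(0))
s=arm.get_state(); r=R.from_euler('xyz',s['ee_rot']); print(s['eef_pos'],r.as_matrix())
print(r.inv().apply(np.array([.4585,.2545,.0545])-s['eef_pos'])*1000)
```

```text
[0.458 0.243 0.058] [0.008 0.012 0.011]
[0.458 0.252 0.065] [0.01  0.009 0.012]
[0.458 0.261 0.071] [0.01  0.009 0.01 ]
[0.457 0.27  0.077] [0.011 0.01  0.01 ]
[0.457 0.28  0.082] [0.011 0.01  0.01 ]
[0.457 0.3   0.093] [0.01  0.04  0.023]
[0.452 0.236 0.053] [0.463 0.325 0.106]
[0.458 0.202 0.137] [[-0.011 -1.    -0.003]
 [-0.864  0.008  0.503]
 [-0.503  0.008 -0.864]]
[-4.15  -1.08  97.686]
```

{"api": "jog_arm", "payload": {"targets": [{"dx": -2,"dy": 0,"dz": 30,"rx": 0,"ry": 0,"rz": 0,"gripper": 0.3},{"dx": -3,"dy": 0,"dz": 60,"rx": 0,"ry": 0,"rz": 0,"gripper": 0.3},{"dx": -4,"dy": 0,"dz": 85,"rx": 0,"ry": 0,"rz": 0,"gripper": 0.3},{"dx": -4,"dy": 0,"dz": 98,"rx": 0,"ry": 0,"rz": 0,"gripper": 0.3},{"dx": -4,"dy": 0,"dz": 98,"rx": 0,"ry": 0,"rz": 0,"gripper": 0.3},{"dx": -4,"dy": 0,"dz": 98,"rx": 0,"ry": 0,"rz": 0,"gripper": 1},{"dx": -4,"dy": 0,"dz": 98,"rx": 0,"ry": 0,"rz": 0,"gripper": 1},{"dx": -4,"dy": 0,"dz": 98,"rx": 0,"ry": 0,"rz": 0,"gripper": 1}], "force": 25}}

```text
t: 9.12
eef_pos: [0.4601, 0.2568, 0.06]
ee_rot: [-3.139, 0.531, -1.573]
force: [0.4, 0.2, 0.2]
width: 0.0466
gripper_force: 0.0
```

{"api": "jog_arm", "payload": {"targets": [{"dx": 0,"dy": 0,"dz": 0,"rx": 0,"ry": 0,"rz": 0,"gripper": 1},{"dx": 0,"dy": 0,"dz": 0,"rx": 0,"ry": 0,"rz": 0,"gripper": 1},{"dx": 0,"dy": 0,"dz": 0,"rx": 0,"ry": 0,"rz": 0,"gripper": 1},{"dx": 0,"dy": 0,"dz": 0,"rx": 0,"ry": 0,"rz": 0,"gripper": 1},{"dx": 0,"dy": 0,"dz": 0,"rx": 0,"ry": 0,"rz": 0,"gripper": 1},{"dx": 0,"dy": 0,"dz": -3,"rx": 0,"ry": 0,"rz": 0,"gripper": 1},{"dx": 0,"dy": 0,"dz": -8,"rx": 0,"ry": 0,"rz": 0,"gripper": 1},{"dx": 0,"dy": 0,"dz": -15,"rx": 0,"ry": 0,"rz": 0,"gripper": 1}], "force": 25}}

```text
t: 9.78
eef_pos: [0.4589, 0.249, 0.071]
ee_rot: [3.14, 0.529, -1.575]
force: [0.6, 1.3, -1.4]
width: 0.0171
gripper_force: 25.0
```

The grip is firm at 17 mm. I'll lift clear, level it, and dip it low over the tray as insurance for step 2.

{"api": "jog_arm", "payload": {"targets": [{"dx": 0,"dy": 0,"dz": -15,"rx": 0,"ry": 0,"rz": 0,"gripper": 1},{"dx": 5,"dy": 0,"dz": -35,"rx": 0,"ry": 0,"rz": 0,"gripper": 1},{"dx": 12,"dy": 0,"dz": -55,"rx": 0,"ry": 0.08,"rz": 0,"gripper": 1},{"dx": 20,"dy": 0,"dz": -75,"rx": 0,"ry": 0.17,"rz": 0,"gripper": 1},{"dx": 28,"dy": 0,"dz": -85,"rx": 0,"ry": 0.26,"rz": 0,"gripper": 1},{"dx": 35,"dy": 0,"dz": -90,"rx": 0,"ry": 0.35,"rz": 0,"gripper": 1},{"dx": 35,"dy": 0,"dz": -90,"rx": 0,"ry": 0.44,"rz": 0,"gripper": 1},{"dx": 35,"dy": 0,"dz": -90,"rx": 0,"ry": 0.53,"rz": 0,"gripper": 1}]}}

```text
t: 10.45
eef_pos: [0.4597, 0.173, 0.1335]
ee_rot: [-3.137, -0.003, -1.576]
force: [0.8, -1.1, -1.2]
width: 0.0172
gripper_force: 25.0
```

```bash
python3 mv.py 459 172 45 -1.5708
python3 - <<'E'
from h import *
g=grab('scene','scene6'); d=grab('wrist','wrist6')
a=cv2.resize(g['frame'][160:420,120:440,::-1],(480,390)); b=cv2.resize(d['frame'][:,:,::-1],(520,390))
cv2.imwrite('pics/c6.png',cv2.resize(np.hstack([a,b]),(800,312)))
E
```

```text
[ 1.0e+00  1.0e+00  8.9e+01 -4.0e-03 -3.0e-03 -5.0e-03]
```

View pics/c6.png

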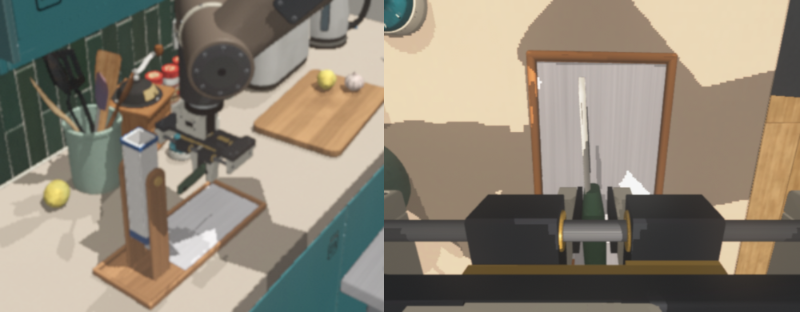

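The peeler is held level with its blade pointing toward -y, and the tube is upright. Now the dip.

{"api": "jog_arm", "payload": {"targets": [{"dx": 0,"dy": 0,"dz": 30,"rx": 0,"ry": 0,"rz": 0,"gripper": 1},{"dx": 0,"dy": 0,"dz": 60,"rx": 0,"ry": 0,"rz": 0,"gripper": 1},{"dx": 0,"dy": 0,"dz": 85,"rx": 0,"ry": 0,"rz": 0,"gripper": 1},{"dx": 0,"dy": 0,"dz": 90,"rx": 0,"ry": 0,"rz": 0,"gripper": 1},{"dx": 0,"dy": 0,"dz": 90,"rx": 0,"ry": 0,"rz": 0,"gripper": 1},{"dx": 0,"dy": 0,"dz": 90,"rx": 0,"ry": 0,"rz": 0,"gripper": 1},{"dx": 0,"dy": 0,"dz": 90,"rx": 0,"ry": 0,"rz": 0,"gripper": 1},{"dx": 0,"dy": 0,"dz": 90,"rx": 0,"ry": 0,"rz": 0,"gripper": 1}]}}

```text
t: 11.22
eef_pos: [0.4598, 0.1742, 0.0427]
ee_rot: [-3.139, 0.002, -1.575]
force: [-0.5, 0.3, -1.3]
width: 0.0173
gripper_force: 25.0
```

{"api": "jog_arm", "payload": {"targets": [{"dx": 0,"dy": 0,"dz": -30,"rx": 0,"ry": 0,"rz": 0,"gripper": 1},{"dx": 0,"dy": 0,"dz": -65,"rx": 0,"ry": 0,"rz": 0,"gripper": 1},{"dx": 0,"dy": 0,"dz": -100,"rx": 0,"ry": 0,"rz": 0,"gripper": 1},{"dx": 15,"dy": 0,"dz": -135,"rx": 0,"ry": 0,"rz": 0,"gripper": 1},{"dx": 45,"dy": 0,"dz": -155,"rx": 0,"ry": 0,"rz": 0,"gripper": 1},{"dx": 80,"dy": 0,"dz": -160,"rx": 0,"ry": 0,"rz": 0,"gripper": 1},{"dx": 115,"dy": 0,"dz": -160,"rx": 0,"ry": 0,"rz": 0,"gripper": 1},{"dx": 150,"dy": 0,"dz": -160,"rx": 0,"ry": 0,"rz": 0,"gripper": 1}]}}

```text
t: 11.88
eef_pos: [0.4583, 0.0225, 0.2032]
ee_rot: [-3.138, 0.002, -1.574]
force: [1.3, -0.0, -0.4]
width: 0.0172
gripper_force: 25.0
```

```bash
python3 mv.py 465 -265 200 -1.5708
```

```text
[ 2.88e+02 -8.00e+00  3.00e+00 -4.00e-03  2.00e-03 -3.00e-03]
```

{"api": "jog_arm", "payload": {"targets": [{"dx": 36,"dy": -1,"dz": 0,"rx": 0,"ry": 0,"rz": 0,"gripper": 1},{"dx": 74,"dy": -2,"dz": 0,"rx": 0,"ry": 0,"rz": 0,"gripper": 1},{"dx": 112,"dy": -3,"dz": 0,"rx": 0,"ry": 0,"rz": 0,"gripper": 1},{"dx": 150,"dy": -4,"dz": 0,"rx": 0,"ry": 0,"rz": 0,"gripper": 1},{"dx": 188,"dy": -5,"dz": 0,"rx": 0,"ry": 0,"rz": 0,"gripper": 1},{"dx": 226,"dy": -6,"dz": 0,"rx": 0,"ry": 0,"rz": 0,"gripper": 1},{"dx": 262,"dy": -7,"dz": 0,"rx": 0,"ry": 0,"rz": 0,"gripper": 1},{"dx": 293,"dy": -7,"dz": 0,"rx": 0,"ry": 0,"rz": 0,"gripper": 1}]}}

```text
t: 12.55
eef_pos: [0.4639, -0.2718, 0.2024]
ee_rot: [-3.139, -0.0, -1.575]
force: [0.5, 0.4, -1.2]
width: 0.0171
gripper_force: 25.0
```

```bash
python3 mv.py 465 -272 47 -1.5708
python3 - <<'E'
from h import *
np.set_printoptions(precision=3,suppress=True)
g=grab('wrist','wrist7'); w=cloud(g); g2=grab('top','top7')
m=(abs(w[...,0]-.465)<.03)&(w[...,2]>.12)&(w[...,1]<-.3)
p=w[m]
for y in np.arange(-.4,-.29,.015):
    k=p[(p[:,1]>=y)&(p[:,1]<y+.015)]
    if len(k): print(y,len(k),np.median(k,0),k[:,1].min())
a=cv2.resize(g['frame'][:,:,::-1],(440,330)); b=cv2.resize(g2['frame'][200:330,340:513,::-1],(440,330),interpolation=cv2.INTER_CUBIC)
cv2.imwrite('pics/c7.png',cv2.resize(np.hstack([a,b]),(800,300)))
E
```

```text
[ 0.00e+00 -1.00e+00  1.55e+02 -2.00e-03 -0.00e+00 -5.00e-03]
-0.37 36 [ 0.471 -0.356  0.205] -0.356015841820373
-0.355 462 [ 0.471 -0.348  0.207] -0.35471940000568564
-0.33999999999999997 487 [ 0.47  -0.333  0.207] -0.33999495993137413
-0.32499999999999996 7629 [ 0.471 -0.311  0.262] -0.3249766345127019
-0.30999999999999994 10704 [ 0.467 -0.304  0.269] -0.30999875759993123
```

View pics/c7.png

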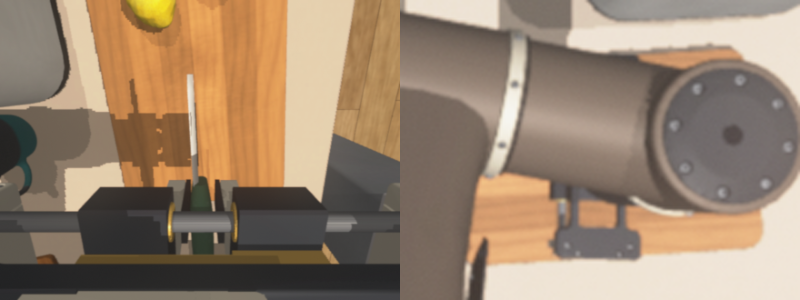

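The peeler is centred in the grip (blade tip at y = -0.356) and level, with the lemon well ahead of it. I'll lower it.

{"api": "jog_arm", "payload": {"targets": [{"dx": 0,"dy": 0,"dz": 30,"rx": 0,"ry": 0,"rz": 0,"gripper": 1},{"dx": 0,"dy": 0,"dz": 60,"rx": 0,"ry": 0,"rz": 0,"gripper": 1},{"dx": 0,"dy": 0,"dz": 90,"rx": 0,"ry": 0,"rz": 0,"gripper": 1},{"dx": 0,"dy": 0,"dz": 115,"rx": 0,"ry": 0,"rz": 0,"gripper": 1},{"dx": 0,"dy": 0,"dz": 132,"rx": 0,"ry": 0,"rz": 0,"gripper": 1},{"dx": 0,"dy": 0,"dz": 143,"rx": 0,"ry": 0,"rz": 0,"gripper": 1},{"dx": 0,"dy": 0,"dz": 150,"rx": 0,"ry": 0,"rz": 0,"gripper": 1},{"dx": 0,"dy": 0,"dz": 153,"rx": 0,"ry": 0,"rz": 0,"gripper": 1}]}}

```text
t: 13.32
eef_pos: [0.4641, -0.2691, 0.0479]
ee_rot: [3.141, 0.0, -1.574]
force: [-0.4, 1.3, -1.5]
width: 0.0179
gripper_force: 25.0
```

{"api": "jog_arm", "payload": {"targets": [{"dx": 0,"dy": 0,"dz": 1,"rx": 0,"ry": 0,"rz": 0,"gripper": 1},{"dx": 0,"dy": 0,"dz": 2,"rx": 0,"ry": 0,"rz": 0,"gripper": 1},{"dx": 0,"dy": 0,"dz": 2,"rx": 0,"ry": 0,"rz": 0,"gripper": 1},{"dx": 0,"dy": 0,"dz": 2,"rx": 0,"ry": 0,"rz": 0,"gripper": 0.75},{"dx": 0,"dy": 0,"dz": 2,"rx": 0,"ry": 0,"rz": 0,"gripper": 0.7},{"dx": 0,"dy": 0,"dz": 2,"rx": 0,"ry": 0,"rz": 0,"gripper": 0.6},{"dx": 0,"dy": 0,"dz": 2,"rx": 0,"ry": 0,"rz": 0,"gripper": 0.4},{"dx": 0,"dy": 0,"dz": 2,"rx": 0,"ry": 0,"rz": 0,"gripper": 0.3}]}}

```text
t: 13.98
eef_pos: [0.4642, -0.2695, 0.0462]
ee_rot: [-3.141, -0.0, -1.575]
force: [0.3, -0.5, 0.2]
width: 0.0408
gripper_force: 0.0
```

{"api": "jog_arm", "payload": {"targets": [{"dx": 0,"dy": 0,"dz": 0,"rx": 0,"ry": 0,"rz": 0,"gripper": 0.3},{"dx": 0,"dy": 0,"dz": 0,"rx": 0,"ry": 0,"rz": 0,"gripper": 0.3},{"dx": 0,"dy": 0,"dz": -10,"rx": 0,"ry": 0,"rz": 0,"gripper": 0.3},{"dx": 0,"dy": 0,"dz": -30,"rx": 0,"ry": 0,"rz": 0,"gripper": 0.3},{"dx": 0,"dy": 0,"dz": -60,"rx": 0,"ry": 0,"rz": 0,"gripper": 0.3},{"dx": -10,"dy": 0,"dz": -90,"rx": 0,"ry": 0,"rz": 0,"gripper": 0.3},{"dx": -40,"dy": 0,"dz": -125,"rx": 0,"ry": 0,"rz": 0,"gripper": 0.3},{"dx": -75,"dy": 0,"dz": -150,"rx": 0,"ry": 0,"rz": 0,"gripper": 0.3}]}}

```text
t: 14.65
eef_pos: [0.4646, -0.1994, 0.1956]
ee_rot: [-3.14, -0.001, -1.577]
force: [1.6, 0.5, -0.5]
width: 0.061
gripper_force: 0.0
```

{"api": "jog_arm", "payload": {"targets": [{"dx": -25,"dy": 0,"dz": -10,"rx": 0,"ry": 0,"rz": 0,"gripper": 0.3},{"dx": -50,"dy": 0,"dz": -20,"rx": 0,"ry": 0,"rz": 0,"gripper": 0.3},{"dx": -75,"dy": 0,"dz": -30,"rx": 0,"ry": 0,"rz": 0,"gripper": 0.3},{"dx": -100,"dy": 0,"dz": -40,"rx": 0,"ry": 0,"rz": 0,"gripper": 0.3},{"dx": -120,"dy": 0,"dz": -50,"rx": 0,"ry": 0,"rz": 0,"gripper": 0.3},{"dx": -120,"dy": 0,"dz": -50,"rx": 0,"ry": 0,"rz": 0,"gripper": 0.3},{"dx": -120,"dy": 0,"dz": -50,"rx": 0,"ry": 0,"rz": 0,"gripper": 0.3},{"dx": -120,"dy": 0,"dz": -50,"rx": 0,"ry": 0,"rz": 0,"gripper": 0.3}]}}

```text
t: 15.32
eef_pos: [0.4646, -0.0791, 0.2429]
ee_rot: [-3.141, 0.0, -1.574]
force: [0.3, 0.4, 0.1]
width: 0.0613
gripper_force: 0.0
```

Run:
```python
from h import *
np.set_printoptions(precision=3,suppress=True)
g=grab('wrist','wrist8'); w=cloud(g); s=grab('scene','scene8')
c=np.array([.4732,-.3494]); a=np.deg2rad(4.5)
q=w[...,:2]-c; bx=q[...,0]*np.cos(a)+q[...,1]*np.sin(a); by=-q[...,0]*np.sin(a)+q[...,1]*np.cos(a)
m=(w[...,2]>.027)&(w[...,2]<.06)&(abs(bx)<.12)&(by>-.03)&(by<.2)
for n,x in (('bx',bx[m]),('by',by[m]),('z',w[...,2][m])): print(n,x.min(),np.median(x),x.max())
for lo in np.arange(-.02,.18,.025):
    k=m&(by>=lo)&(by<lo+.025)
    if k.sum(): print(lo.round(3),k.sum(),bx[k].min(),bx[k].max(),w[...,2][k].max())
A=cv2.resize(g['frame'][:,:,::-1],(440,330)); b=cv2.resize(s['frame'][160:420,120:467,::-1],(440,330))
cv2.imwrite('pics/c8.png',cv2.resize(np.hstack([A,b]),(800,300)))
```

```text
bx -0.008202910940443326 0.0013053540831896408 0.008984956886144792
by 0.09437407627807247 0.1262932909359941 0.16550704361662524
z 0.03286208470366919 0.04378030119010695 0.04773455836542867
0.08 265 -0.008202910940443326 0.00801459258600126 0.04659245385149491
0.105 653 -0.007426193563287581 0.008394313103819126 0.04744487426163552
0.13 550 -0.005543207255310189 0.008984956886144792 0.04773455836542867
0.155 186 -0.0037277270974871313 0.008496008903460958 0.0466608362899153
```

View pics/c8.png

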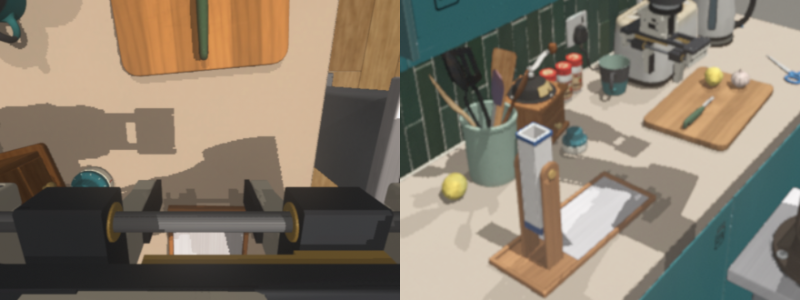

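The peeler lies flat on the board, with its handle end about 15 mm inside the edge. The tube is upright and nothing else has moved. Handing in.

```bash
python3 -c "
from station import arm
print(arm.job_done())"
```

```text
the job is handed in; nothing more can be done
None
```

I tipped the peeler out of the tube and laid it flat on the chopping board, released and wholly on it. The tube is upright, the lemon, garlic and timer look unmoved in the last images, and the job was handed in at about 15 s; no verdict came back.

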